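# Open the push-and-turn cap of a brush-cleaner can

### The job

Open the brush-cleaner can with the red child-resistant cap: press the cap down hard against its spring, keep it pressed while you turn it about a quarter turn anticlockwise, then lift it off and set it in the white tray, standing open side down. Then pull the yellow plug out of the can's mouth and lay it in the same tray. Leave the blue can, the dropper bottle and the glass muller alone.

Things in the scene. Friction and masses are not known exactly. Their poses are not given: they have to be found in the camera images.
- red_cap_centre (a point): Centre (half-way up) of the loose red cap on the red can: round, ribbed, 47 to 49 mm wide, 42 mm tall, 50 g, open below, 3 mm wall, a white bar on top along its x; z up. Its top starts 137 mm above the table. Two inner lugs lock it: it neither lifts nor turns anticlockwise until pressed 3.5 mm down. Kept down and turned anticlockwise (from above) 60 to 125 degrees, best 80, it is free.
- plug_knob (a point): Centre of the knob of the loose yellow plug, hidden under the cap at first: knob 16 mm wide, 17 mm tall, this point 8.5 mm above the top of a flange 25 mm wide, 3 mm thick, that rests on the neck's rim; below it a shank 17 mm wide hangs 10 mm into the neck, loose. 20 g, z up. Seated, this point is 117.5 mm above the table. Grip the knob with the fingertips, just above the flange.
- red_can_mouth (a point): Centre of the rim of the red can's neck, 106 mm above the table, z up; the locked cap is centred on it. The can is a tin 82 mm wide with a red band, fixed in a black holder 98 mm wide; its shoulder slopes from 73 to 85 mm height; neck with lugs 39 mm wide. A freed cap lifts straight off (no thread): its lugs leave the neck after 10 mm of rise, and it clears the plug after 35 mm.
- spring_ring (a joint): Travel of the steel spring ring, 47 mm wide, round the red can's neck under the cap's edge: 0 with the cap locked and untouched, positive downwards in m, 0.005 pressed to its stop, -0.002 with the cap gone. It pushes the cap up with 5 N at 0, 14 N at 0.0035 (where the cap can turn) and 17.5 N at 0.005.
- tray: Fixed white enamel tray with blue rim, outside 130 mm (its x) by 110 mm (its y), walls 16 mm high (19 with the rim bead) and 4 mm thick, floor 4 mm thick. Origin at the centre of its underside, on the table; z up. The cap standing in it has its centre 25 mm above the table.
- blue_can: Fixed, closed can like the red one, with a blue band and a blue cap of the same size (top 137 mm above the table). To be left alone. Origin at the centre of its underside on the table, z up.
- muller: Bystander: glass muller with turned brown handle, 60 mm in diameter, 104 mm tall. Origin under its centre.
- dropper: Bystander: small brown dropper bottle, 34 mm in diameter, 102 mm tall. Origin under its centre.

How it is judged:
By the outcome, as a careful person would: the job done as asked, in the order asked, and still so for the second after the job is handed in, with the robot touching nothing.
It also fails if it takes over 59 s, if anything falls off the work surface, if the arm or the gripper's body presses on something with over 40 N, if the wrist force passes 120 N, or if a joint passes its speed limit or range.

### The arm

A 6-joint arm with a two-finger parallel gripper is mounted at the origin on a cart in front of the work surface, level with it; the furniture and walls round the work are solid. World frame = base frame: x ahead of the robot, y to its left, z up, the work surface at z = 0. Lengths are in mm, angles in rad, forces in N, time in s.
With the tool pointing down it reaches from about 300 to 850 mm from the base axis. Payload 4.2 kg.
Tool frame: the origin (TCP) lies at the very end of the fingers, on their centre line; the grasp point (between the pads) lies 19 mm behind it; z points along the fingers, y is the line along which they close (so a half turn about z gives the same grasp; the last joint's range is limited). The gripper opens to 91 mm and grips with 3 to 60 N. Pads are 32 mm wide; open, the fingers measure 118 mm over their backs; the gripper's body (76 mm by 178 mm) begins 60 mm behind the grasp point.
Start: joints at [-0.02, 0.32, 1.565, -0, 1.257, -0.02], TCP at [575.016, 0, 213.976] pointing down, gripper open.
Joint ranges: [-3.11, 3.11], [-0.84, 2.01], [0.21, 2.61], [-1.34, 4.49], [0.05, 2.63], [-2.56, 2.56]. Speed limits (rad/s): [2.57, 2.57, 3.14, 3.14, 3.14, 3.14].

### API

Orientations are given as [roll, pitch, yaw] about the fixed x, y, z axes, in that order (R = Rz(yaw) Ry(pitch) Rx(roll)).
In Python, from rig import bot, cams, order gives the robot as it stands.
- The arm moves only by the tool apply_moves, never from a script. Its argument "targets" is a list of rows, each an object of numbers: "ax", "ay", "az": the turn, a rotation vector about the tool's x, y, z in rad; "tx", "ty", "tz": the shift along the tool's x, y, z in mm; "jaw": the closure, from 0 (fully open) to 1 (shut). A call has 1 to 8 rows; each row shifts and turns the commanded pose from where the row before left it, along the tool's axes as they then stand; what a row does not reach is not made up. A row lasts 1/12 s, in which the tool goes at most 41.7 mm and 7.16 degrees, less where a joint would pass 70% of its speed; a pose out of reach is approached as far as the arm can. A call is refused whole if a number of a shift passes 41.7 or a number of a turn 0.125, either way. A call with a gripper value outside its range is refused whole. The fingers move at their own pace and stop on an object; "newtons" is the grip in N (left out, the last holds). Time passes only in rows, so rows that do not move let the fingers close. It gives the time, the measured TCP pose, the force, the opening and the grip force at its end, in the units of the state.
- bot.get_obs(): the state, without advancing time (a new reading comes with each control period).
- cams.snapshot(name): name is "scene" or "top"; returns the picture (400x640x3 uint8, blue, green, red); there is no depth.
- cams.get_calibration(name): a dict with "fx", "fy", "cx", "cy" (pixels), "pose" (4x4, takes a point from camera to world coordinates). Camera axes: x right, y up, looking along -z (the intrinsics and any distortion apply to the point x, -y, -z); pixel columns grow to the right and rows downward; lengths in mm; the calibration is good to about 2 mm. A picture is of the moment at which its call begins. get_calibration takes no time and is no camera call.
- order.hand_in(): hands the job in; it is judged then, once.
The state is a dict: "clock": time; "qpos": joint angles; "qd": joint speeds; "joint_efforts": joint torques, N m; "eef_pos": TCP position; "tool_rot": TCP orientation; "force": force on the tool from outside, world axes, zero at the start; "torque": the same for the moment, N m; "gripper_width": finger opening in mm; "gripper_force": force on a finger pad.
Only numpy, scipy, OpenCV 4.12 (cv2) and the standard library are available. Lean on these libraries where they do the work, as an engineer would, in place of code of your own. Each camera call takes 0.05 s, during which the arm holds its last target. There are 200 camera calls.

## Working session

There is one attempt and no reset: what is moved stays moved. The work goes in short steps, Python scripts to look and compute and a tool call to move; the robot and the scene stay as the last step left them, time stands still between calls to the robot, and variables do not carry over. Pictures are saved under pics/ and viewed, at most 10 in all, crops included, and the job is handed in when it is done.

Besides the shell and the picture viewer there is one more tool, called after ">>>" as name([rows], argument=value, ...), one row to a line, values as JSON. apply_moves: Moves the arm, as the interface text tells. Its arguments: {"type":"object","properties":{"targets":{"type":"array","items":{"type":"object","properties":{"ax":{"type":"number"},"ay":{"type":"number"},"az":{"type":"number"},"tx":{"type":"number"},"ty":{"type":"number"},"tz":{"type":"number"},"jaw":{"type":"number"}}}},"newtons":{"type":"number"}},"required":["targets"]}

```bash
ls; mkdir -p pics; python3 - <<'E'
from rig import bot,cams,order
import cv2,numpy as np
np.set_printoptions(suppress=True,precision=3)
o=bot.get_obs();print(o)
for n in("scene","top"):
    cv2.imwrite(f"pics/{n}0.png",cams.snapshot(n)); c=cams.get_calibration(n); print(n,c)
E
```

```text
pics
{'clock': 0.0, 'qpos': array([-0.02 ,  0.32 ,  1.566, -0.   ,  1.257, -0.02 ]), 'qd': array([ 0.   ,  0.   ,  0.001, -0.001,  0.   ,  0.   ]), 'joint_efforts': array([ -0.001, -41.247, -23.197,   0.073,   0.046,  -0.   ]), 'eef_pos': array([574.499,   0.017, 213.131]), 'tool_rot': array([-3.14 , -0.   ,  1.571]), 'force': array([ 0.521, -0.746, -0.1  ]), 'torque': array([-0.065, -0.003, -0.018]), 'gripper_force': 0.0, 'gripper_width': 91.0744632230011}
scene {'fx': 398.77294488149647, 'fy': 398.77294488149647, 'cx': 313.99195893063285, 'cy': 202.30445758513244, 'pose': array([[ -0.799,   0.466,  -0.381, 222.198],
       [ -0.601,  -0.604,   0.523, 742.757],
       [  0.014,   0.647,   0.763, 753.11 ],
       [  0.   ,   0.   ,   0.   ,   1.   ]])}
top {'fx': 437.08366635322443, 'fy': 437.08366635322443, 'cx': 325.4172273011768, 'cy': 195.98737788306786, 'pose': array([[  0.147,   0.968,  -0.203, 387.49 ],
       [ -0.989,   0.144,  -0.028, 309.226],
       [  0.002,   0.205,   0.979, 915.614],
       [  0.   ,   0.   ,   0.   ,   1.   ]])}
```

View pics/scene0.png

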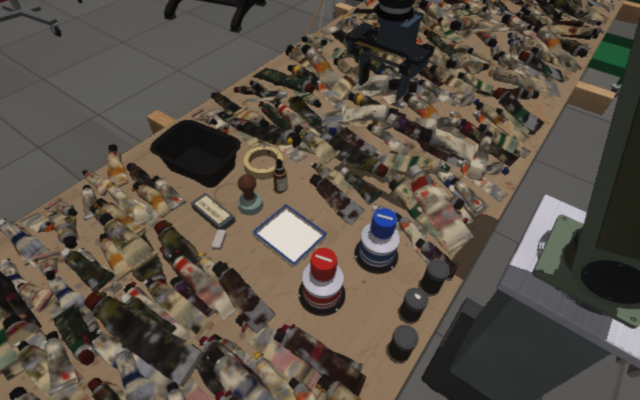

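View pics/top0.png

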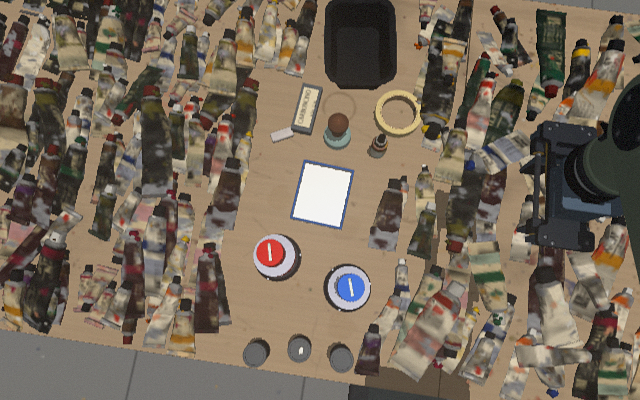

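The scene view shows the red cap at about (323,258), the blue can at (382,220), and the tray at (290,235). In the top view the red cap is at (270,253), the blue cap at (351,288), and the tray corners are at (306,161), (354,170), (343,229), (291,219). The muller and dropper stand beyond the tray, out of the way.

```bash
cat > h.py <<'E'
import cv2,numpy as np
from rig import bot,cams,order
np.set_printoptions(suppress=True,precision=2)
def ray(n,uv):
    c=cams.get_calibration(n);T=np.array(c['pose'])
    d=T[:3,:3]@np.array([(uv[0]-c['cx'])/c['fx'],-(uv[1]-c['cy'])/c['fy'],-1]);return T[:3,3],d/np.linalg.norm(d)
def atz(n,uv,z):
    o,d=ray(n,uv);return o+d*(z-o[2])/d[2]
def tri(a,b):
    (o1,d1),(o2,d2)=ray("scene",a),ray("top",b)
    s=np.linalg.lstsq(np.c_[d1,-d2],o2-o1,rcond=None)[0];p,q=o1+d1*s[0],o2+d2*s[1]
    return (p+q)/2,np.linalg.norm(p-q)
def bar(im,box):
    x0,y0,x1,y1=box;g=im[y0:y1,x0:x1].astype(float);w=np.clip(g.min(2)-90,0,None)  # whitish
    yy,xx=np.mgrid[y0:y1,x0:x1];m=np.array([(w*xx).sum(),(w*yy).sum()])/w.sum()
    C=np.cov(np.c_[xx.ravel(),yy.ravel()].T,aweights=w.ravel());e,V=np.linalg.eigh(C);return m,V[:,1],e
def blob(im,box,ch):
    x0,y0,x1,y1=box;g=im[y0:y1,x0:x1].astype(int);o=[i for i in(0,1,2) if i!=ch]
    m=(g[...,ch]-g[...,o].max(2)>60).astype(np.uint8);return m
E
python3 - <<'E'
from h import *
s=cv2.imread("pics/scene0.png");t=cv2.imread("pics/top0.png")
b1,v1,e1=bar(s,(314,250,334,268));b2,v2,e2=bar(t,(261,243,279,264))
print(b1,v1,e1,b2,v2,e2,tri(b1,b2))
for n,b,v in(("scene",b1,v1),("top",b2,v2)):
    p=atz(n,b,137);q=atz(n,b+5*v,137);print(n,p,np.degrees(np.arctan2(*(q-p)[1::-1])))
b3,v3,e=bar(t,(343,278,360,298));b4,_,_=bar(s,(374,209,392,224));print("blue",tri(b4,b3))
w=(t[150:240,280:365].min(2)>200).astype(np.uint8);c=max(cv2.findContours(w,0,2)[0],key=cv2.contourArea)
r=cv2.minAreaRect(c);print(r)
P=[atz("top",np.array(u)+[280,150],4) for u in cv2.boxPoints(r)];print(np.array(P),np.mean(P,0))
w=(s[200:268,245:330].min(2)>190).astype(np.uint8);c=max(cv2.findContours(w,0,2)[0],key=cv2.contourArea);c=cv2.approxPolyDP(c,4,True)[:,0]+[245,200]
print(c,np.array([atz("scene",u,4) for u in c]))
G=lambda im,b:cv2.resize(im[b[1]:b[3],b[0]:b[2]],(400,400),interpolation=2)
cv2.imwrite("pics/crop0.png",np.hstack([G(s,(295,235,355,295)),G(t,(240,225,300,285))]))
E
```

```text
[323.37 257.91] [-0.95 -0.32] [ 0.42 22.17] [269.27 251.96] [0.08 1.  ] [ 0.93 25.72] (array([435.31, 415.66, 138.31]), np.float64(2.2211023384236555))
scene [436.83 415.33 137.  ] 15.523458252184595
top [434.37 415.38 137.  ] -165.53335692441237
blue (array([396.39, 265.25, 138.82]), np.float64(2.997181236384864))
((41.87647247314453, 44.305885314941406), (47.616241455078125, 55.3172721862793), 12.528807640075684)
[[523.73 397.75   4.  ]
 [644.37 391.19   4.  ]
 [636.26 288.48   4.  ]
 [516.4  297.63   4.  ]] [580.19 343.76   4.  ]
[[286 210]
 [259 233]
 [294 260]
 [320 235]] [[635.14 289.81   4.  ]
 [640.8  380.59   4.  ]
 [531.12 388.2    4.  ]
 [525.8  299.37   4.  ]]
```

View pics/crop0.png

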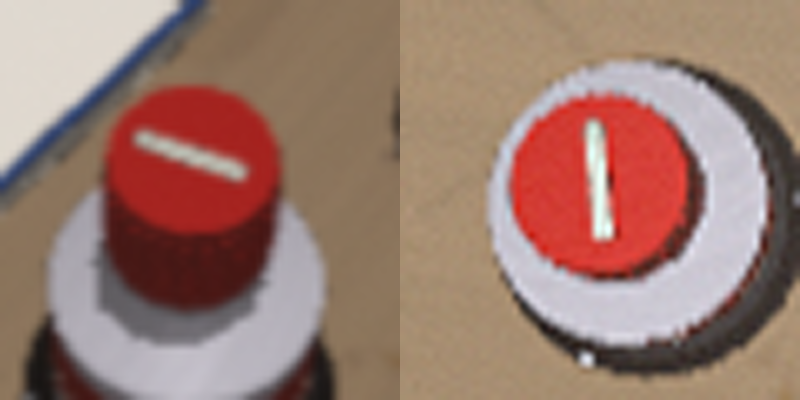

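The two-view bar centre gives the cap top at about (435.5, 415.5, 138), against the stated 137, and the crop shows the bar centred on the cap. The tray centre is about (581, 341), with its x axis about −4° from world x. Next I move above the cap; at this yaw tool x = world +y, tool y = world +x.

>>> apply_moves([
  {"tx":29.7,"ty":-10},
  {"tx":29.7,"ty":-10},
  {"tx":29.7,"ty":-10},
  {"tx":29.7,"ty":-10},
  {"tx":29.7,"ty":-10},
  {"tx":29.7,"ty":-10},
  {"tx":29.7,"ty":-10},
  {"tx":29.7,"ty":-10},
], newtons=60)

```text
validation failed for argument at $.ta...
```

>>> apply_moves([
  {"tx":29.7,"ty":-10},
  {"tx":29.7,"ty":-10},
  {"tx":29.7,"ty":-10},
  {"tx":29.7,"ty":-10},
  {"tx":29.7,"ty":-10,"tz":15},
  {"tx":29.7,"ty":-10,"tz":15},
  {"tz":15},
  {},
])

```text
validation failed for argument at $.ta...
```

>>> apply_moves([
  {"ax":0,"ay":0,"az":0,"tx":29.7,"ty":-10,"tz":0,"jaw":0},
  {"ax":0,"ay":0,"az":0,"tx":29.7,"ty":-10,"tz":0,"jaw":0},
  {"ax":0,"ay":0,"az":0,"tx":29.7,"ty":-10,"tz":0,"jaw":0},
  {"ax":0,"ay":0,"az":0,"tx":29.7,"ty":-10,"tz":0,"jaw":0},
  {"ax":0,"ay":0,"az":0,"tx":29.7,"ty":-10,"tz":0,"jaw":0},
  {"ax":0,"ay":0,"az":0,"tx":29.7,"ty":-10,"tz":0,"jaw":0},
  {"ax":0,"ay":0,"az":0,"tx":29.7,"ty":-10,"tz":0,"jaw":0},
  {"ax":0,"ay":0,"az":0,"tx":29.7,"ty":-10,"tz":0,"jaw":0},
], newtons=60)

```text
clock: 0.77
eef_pos: [494.1, 238.8, 213.6]
tool_rot: [-3.141, 0.0, 1.571]
force: [0.6, -0.3, 0.2]
gripper_width: 91.2
gripper_force: 0.0
```

All seven fields are needed in each row. The arm tracks well.

>>> apply_moves([
  {"ax":0,"ay":0,"az":0,"tx":29.7,"ty":-10,"tz":0,"jaw":0},
  {"ax":0,"ay":0,"az":0,"tx":29.7,"ty":-10,"tz":0,"jaw":0},
  {"ax":0,"ay":0,"az":0,"tx":29.7,"ty":-10,"tz":0,"jaw":0},
  {"ax":0,"ay":0,"az":0,"tx":29.7,"ty":-10,"tz":0,"jaw":0},
  {"ax":0,"ay":0,"az":0,"tx":29.7,"ty":-10,"tz":15,"jaw":0},
  {"ax":0,"ay":0,"az":0,"tx":29.7,"ty":-10,"tz":15,"jaw":0},
  {"ax":0,"ay":0,"az":0,"tx":0,"ty":0,"tz":15,"jaw":0},
  {"ax":0,"ay":0,"az":0,"tx":0,"ty":0,"tz":0,"jaw":0},
], newtons=60)

```text
clock: 1.43
eef_pos: [432.6, 415.7, 165.1]
tool_rot: [-3.136, 0.005, 1.574]
force: [-0.6, -0.3, -0.2]
gripper_width: 91.1
gripper_force: 0.0
```

```bash
python3 - <<'E'
from h import *
s=cams.snapshot("scene");t=cams.snapshot("top");o=bot.get_obs();print(o['eef_pos'],o['clock'])
G=lambda im,b:cv2.resize(im[b[1]:b[3],b[0]:b[2]],(400,400),interpolation=2)
cv2.imwrite("pics/over.png",np.hstack([G(s,(275,195,375,295)),G(t,(220,205,320,305))]))
E
```

```text
[434.68 415.35 168.35] 1.5333
```

View pics/over.png

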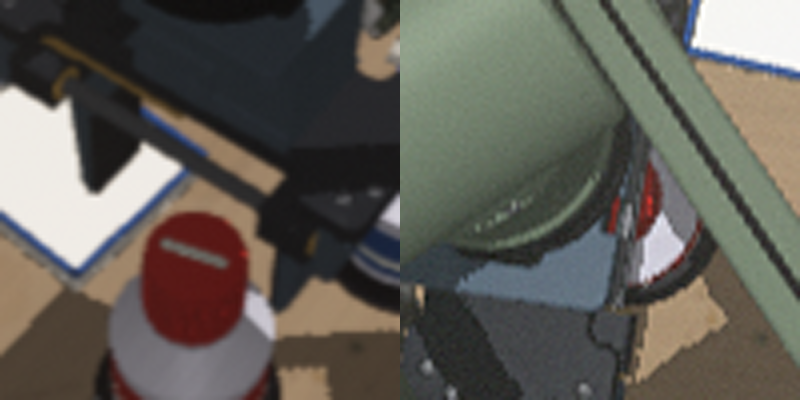

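```bash
cat >> h.py <<'E'
def proj(n,p):
    c=cams.get_calibration(n);q=np.linalg.inv(c['pose'])@np.r_[p,1];return np.array([c['cx']-c['fx']*q[0]/q[2],c['cy']+c['fy']*q[1]/q[2]])
E
python3 - <<'E'
from h import *
for x in(45.5,52,59):
  for sx in(1,-1):
    for y in(-16,0,16): print(sx*x,y,(proj("scene",[434.7+sx*x,415.4+y,168.4])-[275,195])*4)
print((proj("scene",[435.5,415.5,137])-[275,195])*4)
E
```

```text
45.5 -16 [139.14 140.85]
45.5 0 [117.49 163.7 ]
45.5 16 [ 95.32 187.1 ]
-45.5 -16 [306.58 244.57]
-45.5 0 [285.89 269.86]
-45.5 16 [264.67 295.78]
52 -16 [127.79 133.82]
52 0 [106.08 156.51]
52 16 [ 83.86 179.74]
-52 -16 [319.19 252.38]
-52 0 [298.57 277.86]
-52 16 [277.44 303.98]
59 -16 [115.65 126.3 ]
59 0 [ 93.88 148.82]
59 16 [ 71.6  171.87]
-59 -16 [332.87 260.85]
-59 0 [312.34 286.54]
-59 16 [291.3  312.87]
[195.64 253.39]
```

The fingertips appear where the calibration predicts, at (95,190) and (283,305) in the left crop, so the alignment is good. I descend to TCP z ≈ 107 and close.

>>> apply_moves([
  {"ax":0,"ay":0,"az":0,"tx":0,"ty":0.8,"tz":15,"jaw":0},
  {"ax":0,"ay":0,"az":0,"tx":0,"ty":0,"tz":15,"jaw":0},
  {"ax":0,"ay":0,"az":0,"tx":0,"ty":0,"tz":15,"jaw":0},
  {"ax":0,"ay":0,"az":0,"tx":0,"ty":0,"tz":11,"jaw":0.2},
  {"ax":0,"ay":0,"az":0,"tx":0,"ty":0,"tz":5,"jaw":0.35},
  {"ax":0,"ay":0,"az":0,"tx":0,"ty":0,"tz":0,"jaw":0.4},
  {"ax":0,"ay":0,"az":0,"tx":0,"ty":0,"tz":0,"jaw":0.4},
  {"ax":0,"ay":0,"az":0,"tx":0,"ty":0,"tz":0,"jaw":0.44},
], newtons=20)

```text
clock: 2.2
eef_pos: [436.5, 416.1, 109.1]
tool_rot: [3.14, -0.001, 1.57]
force: [-0.0, -0.2, 0.2]
gripper_width: 60.8
gripper_force: 0.0
```

>>> apply_moves([
  {"ax":0,"ay":0,"az":0,"tx":0,"ty":0,"tz":0,"jaw":0.5},
  {"ax":0,"ay":0,"az":0,"tx":0,"ty":0,"tz":0,"jaw":0.6},
  {"ax":0,"ay":0,"az":0,"tx":0,"ty":0,"tz":0,"jaw":1},
  {"ax":0,"ay":0,"az":0,"tx":0,"ty":0,"tz":0,"jaw":1},
], newtons=20)

```text
clock: 2.53
eef_pos: [436.0, 416.1, 108.8]
tool_rot: [3.141, -0.001, 1.571]
force: [-1.1, -0.6, 3.2]
gripper_width: 48.6
gripper_force: 20.0
```

>>> apply_moves([
  {"ax":0,"ay":0,"az":0,"tx":0,"ty":0,"tz":0,"jaw":1},
  {"ax":0,"ay":0,"az":0,"tx":0,"ty":0,"tz":0,"jaw":1},
  {"ax":0,"ay":0,"az":0,"tx":0,"ty":0,"tz":1.5,"jaw":1},
  {"ax":0,"ay":0,"az":0,"tx":0,"ty":0,"tz":1.5,"jaw":1},
  {"ax":0,"ay":0,"az":0,"tx":0,"ty":0,"tz":1.5,"jaw":1},
  {"ax":0,"ay":0,"az":0,"tx":0,"ty":0,"tz":0,"jaw":1},
  {"ax":0,"ay":0,"az":0,"tx":0,"ty":0,"tz":0,"jaw":1},
], newtons=55)

```text
clock: 3.12
eef_pos: [436.0, 416.2, 105.4]
tool_rot: [3.14, -0.001, 1.571]
force: [-2.9, -2.0, 12.2]
gripper_width: 47.4
gripper_force: 55.0
```

>>> apply_moves([
  {"ax":0,"ay":0,"az":0,"tx":0,"ty":0,"tz":1,"jaw":1},
  {"ax":0,"ay":0,"az":0,"tx":0,"ty":0,"tz":1,"jaw":1},
  {"ax":0,"ay":0,"az":0,"tx":0,"ty":0,"tz":0.6,"jaw":1},
  {"ax":0,"ay":0,"az":0,"tx":0,"ty":0,"tz":0,"jaw":1},
  {"ax":0,"ay":0,"az":0,"tx":0,"ty":0,"tz":0,"jaw":1},
], newtons=55)

```text
clock: 3.53
eef_pos: [436.0, 416.2, 103.7]
tool_rot: [3.14, -0.002, 1.571]
force: [-4.1, -2.7, 16.6]
gripper_width: 47.4
gripper_force: 55.0
```

The force is 16.6 N, so the ring is at about 4.6 mm, past the 3.5 mm needed. I turn anticlockwise (−az).

>>> apply_moves([
  {"ax":0,"ay":0,"az":-0.05,"tx":0,"ty":0,"tz":0.3,"jaw":1},
  {"ax":0,"ay":0,"az":-0.08,"tx":0,"ty":0,"tz":0,"jaw":1},
  {"ax":0,"ay":0,"az":-0.09,"tx":0,"ty":0,"tz":0,"jaw":1},
  {"ax":0,"ay":0,"az":-0.09,"tx":0,"ty":0,"tz":0,"jaw":1},
  {"ax":0,"ay":0,"az":-0.09,"tx":0,"ty":0,"tz":0,"jaw":1},
], newtons=55)

```text
clock: 3.95
eef_pos: [436.0, 416.8, 103.7]
tool_rot: [3.139, -0.002, 1.974]
force: [-4.7, -1.3, 17.7]
gripper_width: 47.4
gripper_force: 55.0
```

>>> apply_moves([
  {"ax":0,"ay":0,"az":-0.1,"tx":0,"ty":0,"tz":0,"jaw":1},
  {"ax":0,"ay":0,"az":-0.1,"tx":0,"ty":0,"tz":0,"jaw":1},
  {"ax":0,"ay":0,"az":-0.1,"tx":0,"ty":0,"tz":0,"jaw":1},
  {"ax":0,"ay":0,"az":-0.1,"tx":0,"ty":0,"tz":0,"jaw":1},
  {"ax":0,"ay":0,"az":-0.1,"tx":0,"ty":0,"tz":0,"jaw":1},
  {"ax":0,"ay":0,"az":-0.1,"tx":0,"ty":0,"tz":0,"jaw":1},
  {"ax":0,"ay":0,"az":-0.1,"tx":0,"ty":0,"tz":0,"jaw":1},
  {"ax":0,"ay":0,"az":-0.1,"tx":0,"ty":0,"tz":0,"jaw":1},
], newtons=55)

```text
clock: 4.62
eef_pos: [435.3, 416.4, 103.7]
tool_rot: [3.139, -0.001, 2.775]
force: [-6.1, -2.0, 18.6]
gripper_width: 47.3
gripper_force: 55.0
```

>>> apply_moves([
  {"ax":0,"ay":0,"az":-0.1,"tx":0,"ty":0,"tz":0,"jaw":1},
  {"ax":0,"ay":0,"az":-0.1,"tx":0,"ty":0,"tz":0,"jaw":1},
  {"ax":0,"ay":0,"az":0,"tx":0,"ty":0,"tz":0,"jaw":1},
  {"ax":0,"ay":0,"az":0,"tx":0,"ty":0,"tz":0,"jaw":1},
], newtons=55)

```text
clock: 4.95
eef_pos: [435.3, 416.1, 103.7]
tool_rot: [3.14, 0.0, 2.971]
force: [-6.3, -3.1, 19.4]
gripper_width: 47.4
gripper_force: 55.0
```

```bash
python3 - <<'E'
from h import *
s=cams.snapshot("scene");o=bot.get_obs();print(o['eef_pos'],o['tool_rot'],o['force'],o['torque'],o['qpos'])
cv2.imwrite("pics/turned.png",cv2.resize(s[195:295,275:375],(500,500),interpolation=2))
E
```

```text
[435.31 416.07 103.68] [3.14 0.   2.97] [-5.68 -2.86 18.67] [-0.45  1.05  0.13] [ 0.74  0.45  1.66  0.    1.03 -0.66]
```

View pics/turned.png

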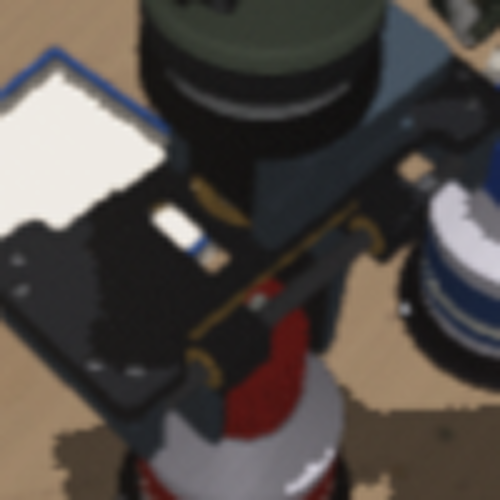

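The cap is held in the fingers, with only one end of the white bar visible at (258,300), and the wrist turned the full 80°. I lift straight up and watch the force.

>>> apply_moves([
  {"ax":0,"ay":0,"az":0,"tx":0,"ty":0,"tz":-3,"jaw":1},
  {"ax":0,"ay":0,"az":0,"tx":0,"ty":0,"tz":-3,"jaw":1},
  {"ax":0,"ay":0,"az":0,"tx":0,"ty":0,"tz":-3,"jaw":1},
  {"ax":0,"ay":0,"az":0,"tx":0,"ty":0,"tz":-3,"jaw":1},
  {"ax":0,"ay":0,"az":0,"tx":0,"ty":0,"tz":0,"jaw":1},
], newtons=55)

```text
clock: 5.42
eef_pos: [435.6, 415.5, 112.3]
tool_rot: [-3.141, -0.0, 2.971]
force: [-1.0, -0.5, 0.3]
gripper_width: 47.6
gripper_force: 55.0
```

Free. I lift clear.

>>> apply_moves([
  {"ax":0,"ay":0,"az":0,"tx":0,"ty":0,"tz":-6,"jaw":1},
  {"ax":0,"ay":0,"az":0,"tx":0,"ty":0,"tz":-8,"jaw":1},
  {"ax":0,"ay":0,"az":0,"tx":0,"ty":0,"tz":-10,"jaw":1},
  {"ax":0,"ay":0,"az":0,"tx":0,"ty":0,"tz":-12,"jaw":1},
  {"ax":0,"ay":0,"az":0,"tx":0,"ty":0,"tz":-14,"jaw":1},
  {"ax":0,"ay":0,"az":0,"tx":0,"ty":0,"tz":-10,"jaw":1},
  {"ax":0,"ay":0,"az":0,"tx":0,"ty":0,"tz":-5,"jaw":1},
  {"ax":0,"ay":0,"az":0,"tx":0,"ty":0,"tz":0,"jaw":1},
], newtons=55)

```text
clock: 6.08
eef_pos: [436.6, 416.4, 179.4]
tool_rot: [3.139, 0.002, 2.971]
force: [0.1, 0.4, -0.8]
gripper_width: 47.6
gripper_force: 55.0
```

```bash
python3 - <<'E'
from h import *
from scipy.spatial.transform import Rotation as R
o=bot.get_obs();p=o['eef_pos'];M=R.from_euler('xyz',o['tool_rot']).as_matrix();print(p,o['force'],o['gripper_width'])
c=np.array([581.,341]);ux=np.array([np.cos(-.065),np.sin(-.065)])
for s in(30,-30):
    t=np.r_[c+s*ux,p[2]];print(t,M.T@(t-p))
E
```

```text
[436.57 416.4  179.37] [ 0.14  0.36 -0.85] 47.59427509714652
[610.94 339.05 179.37] [-184.98  -46.58    0.29]
[551.06 342.95 179.37] [-125.32  -52.92    0.14]
```

>>> apply_moves([
  {"ax":0,"ay":0,"az":0,"tx":-18,"ty":-4.6,"tz":0,"jaw":1},
  {"ax":0,"ay":0,"az":0,"tx":-25,"ty":-6,"tz":0,"jaw":1},
  {"ax":0,"ay":0,"az":0,"tx":-30,"ty":-7.5,"tz":0,"jaw":1},
  {"ax":0,"ay":0,"az":0,"tx":-30,"ty":-7.5,"tz":0,"jaw":1},
  {"ax":0,"ay":0,"az":0,"tx":-30,"ty":-7.5,"tz":10,"jaw":1},
  {"ax":0,"ay":0,"az":0,"tx":-27,"ty":-7,"tz":15,"jaw":1},
  {"ax":0,"ay":0,"az":0,"tx":-16,"ty":-4,"tz":20,"jaw":1},
  {"ax":0,"ay":0,"az":0,"tx":-9,"ty":-2.5,"tz":20,"jaw":1},
], newtons=55)

```text
clock: 6.75
eef_pos: [612.4, 336.9, 111.1]
tool_rot: [-3.141, 0.001, 2.969]
force: [1.0, -0.5, -0.4]
gripper_width: 47.4
gripper_force: 55.0
```

>>> apply_moves([
  {"ax":0,"ay":0,"az":0,"tx":0,"ty":0,"tz":20,"jaw":1},
  {"ax":0,"ay":0,"az":0,"tx":0,"ty":0,"tz":20,"jaw":1},
  {"ax":0,"ay":0,"az":0,"tx":0,"ty":0,"tz":14,"jaw":1},
  {"ax":0,"ay":0,"az":0,"tx":0,"ty":0,"tz":6,"jaw":1},
  {"ax":0,"ay":0,"az":0,"tx":0,"ty":0,"tz":0,"jaw":1},
  {"ax":0,"ay":0,"az":0,"tx":0,"ty":0,"tz":0,"jaw":1},
], newtons=55)

```text
clock: 7.25
eef_pos: [610.3, 338.5, 52.6]
tool_rot: [-3.141, -0.0, 2.971]
force: [0.3, 0.4, 0.9]
gripper_width: 47.5
gripper_force: 55.0
```

```bash
python3 - <<'E'
from h import *
s=cams.snapshot("scene");t=cams.snapshot("top");o=bot.get_obs();print(o['eef_pos'],o['clock'],o['force'])
G=lambda im,b:cv2.resize(im[b[1]:b[3],b[0]:b[2]],(400,400),interpolation=2)
cv2.imwrite("pics/tray1.png",np.hstack([G(s,(230,190,330,290)),G(t,(270,140,370,240))]))
E
```

```text
[610.93 338.92  53.89] 7.35 [ 0.04 -0.11 -1.22]
```

View pics/tray1.png

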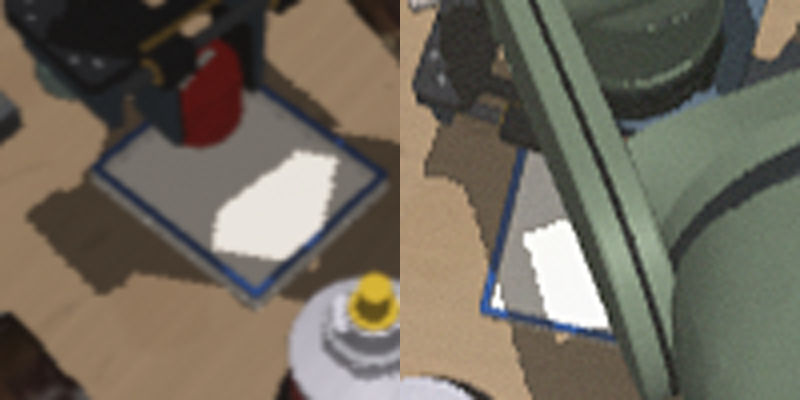

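The cap hangs over the far half of the tray, and the yellow plug stayed seated at (375,290) in the left crop. Before lowering I check the clearance of the gripper body from the muller and the dropper.

```bash
python3 - <<'E'
from h import *
print("muller base",atz("scene",(249,208),5),atz("top",(337,140),5),"knob",tri((247,182),(338,122)))
print("dropper",atz("scene",(281,190),0),atz("top",(377,152),0),tri((279,163),(382,140)))
E
```

```text
muller base [709.54 340.26   5.  ] [704.19 328.93   5.  ] knob (array([713.38, 330.34,  86.29]), np.float64(0.9213500293592186))
dropper [689.15 244.6    0.  ] [691.53 238.62   0.  ] (array([690.43, 239.81,  89.41]), np.float64(5.122467525650522))
```

The muller (711,332) and dropper (690,240) both clear the gripper body (reaching x ≈ 663 at most). I lower the cap.

>>> apply_moves([
  {"ax":0,"ay":0,"az":0,"tx":0,"ty":0,"tz":10,"jaw":1},
  {"ax":0,"ay":0,"az":0,"tx":0,"ty":0,"tz":10,"jaw":1},
  {"ax":0,"ay":0,"az":0,"tx":0,"ty":0,"tz":7,"jaw":1},
  {"ax":0,"ay":0,"az":0,"tx":0,"ty":0,"tz":4,"jaw":1},
  {"ax":0,"ay":0,"az":0,"tx":0,"ty":0,"tz":2,"jaw":1},
  {"ax":0,"ay":0,"az":0,"tx":0,"ty":0,"tz":1.5,"jaw":1},
  {"ax":0,"ay":0,"az":0,"tx":0,"ty":0,"tz":0,"jaw":1},
  {"ax":0,"ay":0,"az":0,"tx":0,"ty":0,"tz":0,"jaw":1},
], newtons=55)

```text
clock: 8.02
eef_pos: [610.6, 338.6, 18.3]
tool_rot: [3.141, 0.001, 2.971]
force: [0.6, -0.1, 0.2]
gripper_width: 47.3
gripper_force: 55.0
```

>>> apply_moves([
  {"ax":0,"ay":0,"az":0,"tx":0,"ty":0,"tz":0.7,"jaw":1},
  {"ax":0,"ay":0,"az":0,"tx":0,"ty":0,"tz":0.7,"jaw":1},
  {"ax":0,"ay":0,"az":0,"tx":0,"ty":0,"tz":0,"jaw":1},
  {"ax":0,"ay":0,"az":0,"tx":0,"ty":0,"tz":0,"jaw":1},
], newtons=55)

```text
clock: 8.35
eef_pos: [610.7, 338.7, 17.8]
tool_rot: [3.141, 0.001, 2.971]
force: [-1.7, -0.6, 5.1]
gripper_width: 47.2
gripper_force: 55.0
```

It is touching at 5 N, at the height expected. I open a little and then rise.

>>> apply_moves([
  {"ax":0,"ay":0,"az":0,"tx":0,"ty":0,"tz":0,"jaw":0.46},
  {"ax":0,"ay":0,"az":0,"tx":0,"ty":0,"tz":0,"jaw":0.42},
  {"ax":0,"ay":0,"az":0,"tx":0,"ty":0,"tz":0,"jaw":0.38},
  {"ax":0,"ay":0,"az":0,"tx":0,"ty":0,"tz":0,"jaw":0.36},
  {"ax":0,"ay":0,"az":0,"tx":0,"ty":0,"tz":0,"jaw":0.36},
], newtons=20)

```text
clock: 8.77
eef_pos: [610.0, 338.3, 16.2]
tool_rot: [-3.141, -0.0, 2.971]
force: [0.0, -0.6, -0.1]
gripper_width: 58.3
gripper_force: 0.0
```

>>> apply_moves([
  {"ax":0,"ay":0,"az":0,"tx":0,"ty":0,"tz":-5,"jaw":0.36},
  {"ax":0,"ay":0,"az":0,"tx":0,"ty":0,"tz":-10,"jaw":0.36},
  {"ax":0,"ay":0,"az":0,"tx":0,"ty":0,"tz":-20,"jaw":0.36},
  {"ax":0,"ay":0,"az":0,"tx":0,"ty":0,"tz":-30,"jaw":0.36},
  {"ax":0,"ay":0,"az":0,"tx":0,"ty":0,"tz":-35,"jaw":0.36},
  {"ax":0,"ay":0,"az":0,"tx":0,"ty":0,"tz":-30,"jaw":0.36},
  {"ax":0,"ay":0,"az":0,"tx":0,"ty":0,"tz":-15,"jaw":0.36},
  {"ax":0,"ay":0,"az":0,"tx":0,"ty":0,"tz":0,"jaw":0.36},
], newtons=20)

```text
clock: 9.43
eef_pos: [612.5, 339.7, 168.1]
tool_rot: [3.135, 0.009, 2.971]
force: [0.0, 0.4, 1.4]
gripper_width: 58.5
gripper_force: 0.0
```

```bash
python3 - <<'E'
from h import *
s=cams.snapshot("scene");t=cams.snapshot("top");o=bot.get_obs();print(o['eef_pos'],o['clock'],o['force'],o['gripper_width'])
for n,im in(("scene",s),("top",t)):
    h=cv2.cvtColor(im,40);m=cv2.inRange(h,(22,150,110),(34,255,255))
    k,l,st,ce=cv2.connectedComponentsWithStats(m)
    print(n,[(st[i],ce[i]) for i in range(1,k) if st[i,4]>15])
G=lambda im,b:cv2.resize(im[b[1]:b[3],b[0]:b[2]],(400,400),interpolation=2)
cv2.imwrite("pics/plug.png",np.hstack([G(s,(230,180,350,300)),G(t,(230,150,350,270))]))
E
```

```text
[610.23 338.44 162.54] 9.5333 [-1.12  0.35  0.42] 58.53347720234269
scene [(array([317, 258,  12,  14,  95], dtype=int32), array([323.05, 264.82]))]
top [(array([574,  49,  16,   7,  77], dtype=int32), array([581.52,  52.16])), (array([246, 131,   6,   6,  25], dtype=int32), array([248.72, 133.48])), (array([571, 156,  13,   8,  67], dtype=int32), array([576.66, 159.79])), (array([182, 236,   7,   6,  27], dtype=int32), array([185.07, 238.52])), (array([265, 247,  13,  13, 128], dtype=int32), array([271.2 , 253.28]))]
```

View pics/plug.png

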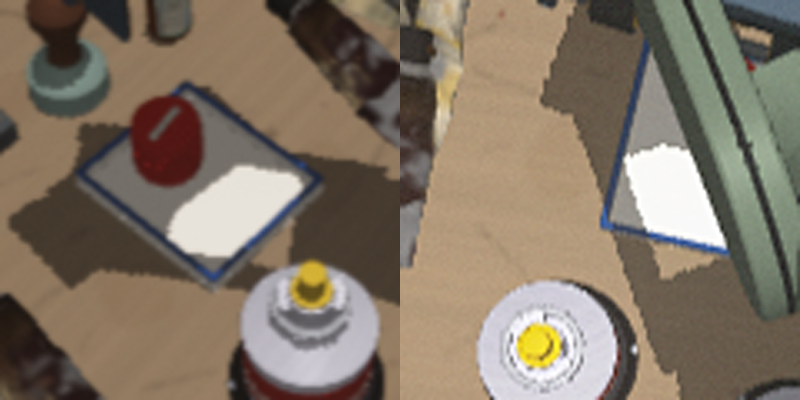

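The cap stands upright in the tray. The plug knob's top is at about (324.2,261.6) in the scene view and (271.4,253.2) in the top view.

```bash
python3 - <<'E'
from h import *
from scipy.spatial.transform import Rotation as R
a,b=(324.2,261.6),(271.4,253.2);print(tri(a,b),atz("scene",a,126),atz("top",b,126))
o=bot.get_obs();p=o['eef_pos'];M=R.from_euler('xyz',o['tool_rot']).as_matrix();t=np.array([435.6,416,p[2]]);print(p,M.T@(t-p))
E
```

```text
(array([434.52, 413.45, 123.76]), np.float64(2.1309546210923656)) [434.78 414.98 126.  ] [433.41 412.72 126.  ]
[610.23 338.44 162.54] [185.28  46.74  -0.18]
```

>>> apply_moves([
  {"ax":0,"ay":0,"az":0,"tx":20,"ty":5,"tz":0,"jaw":0.5},
  {"ax":0,"ay":0,"az":0,"tx":30,"ty":7.5,"tz":0,"jaw":0.55},
  {"ax":0,"ay":0,"az":0,"tx":35,"ty":8.5,"tz":0,"jaw":0.6},
  {"ax":0,"ay":0,"az":0,"tx":35,"ty":8.5,"tz":0,"jaw":0.6},
  {"ax":0,"ay":0,"az":0,"tx":30,"ty":7.5,"tz":0,"jaw":0.6},
  {"ax":0,"ay":0,"az":0,"tx":22,"ty":5.5,"tz":0,"jaw":0.6},
  {"ax":0,"ay":0,"az":0,"tx":13.7,"ty":3.2,"tz":0,"jaw":0.6},
  {"ax":0,"ay":0,"az":0,"tx":0,"ty":0,"tz":10,"jaw":0.6},
], newtons=10)

```text
clock: 10.2
eef_pos: [432.9, 416.2, 151.9]
tool_rot: [3.141, -0.0, 2.973]
force: [0.6, 0.1, 0.7]
gripper_width: 36.8
gripper_force: 0.0
```

>>> apply_moves([
  {"ax":0,"ay":0,"az":0,"tx":0,"ty":0,"tz":10,"jaw":0.6},
  {"ax":0,"ay":0,"az":0,"tx":0,"ty":0,"tz":0,"jaw":0.6},
  {"ax":0,"ay":0,"az":0,"tx":0,"ty":0,"tz":0,"jaw":0.6},
  {"ax":0,"ay":0,"az":0,"tx":0,"ty":0,"tz":0,"jaw":0.6},
], newtons=10)

```text
clock: 10.53
eef_pos: [436.0, 414.4, 141.0]
tool_rot: [-3.141, -0.0, 2.969]
force: [-0.1, -0.2, 0.1]
gripper_width: 36.3
gripper_force: 0.0
```

```bash
python3 - <<'E'
from h import *
s=cams.snapshot("scene");o=bot.get_obs();print(o['eef_pos'],o['clock'],o['gripper_width'])
p=o['eef_pos']
u=np.array([.17,.985,0])
for q in(p+u*18,p-u*18,[434.5,414.5,126]):print((proj("scene",q)-[275,195])*5)
cv2.imwrite("pics/overplug.png",cv2.resize(s[195:295,275:375],(500,500),interpolation=2))
E
```

```text
[436.04 414.64 141.46] 10.5833 36.56637836741825
[208.98 336.79]
[280.5  279.21]
[247.38 332.5 ]
```

View pics/overplug.png

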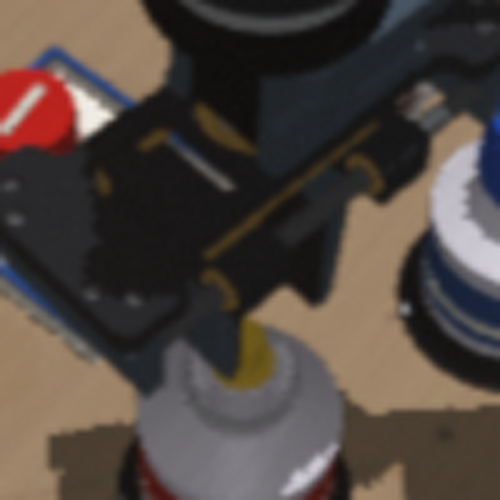

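The fingers straddle the knob, which shows at (255,350). I descend to TCP z ≈ 111.5, just above the flange, watching for contact.

>>> apply_moves([
  {"ax":0,"ay":0,"az":0,"tx":1,"ty":0,"tz":8,"jaw":0.6},
  {"ax":0,"ay":0,"az":0,"tx":0,"ty":0,"tz":8,"jaw":0.6},
  {"ax":0,"ay":0,"az":0,"tx":0,"ty":0,"tz":7,"jaw":0.6},
  {"ax":0,"ay":0,"az":0,"tx":0,"ty":0,"tz":4,"jaw":0.6},
  {"ax":0,"ay":0,"az":0,"tx":0,"ty":0,"tz":2,"jaw":0.6},
  {"ax":0,"ay":0,"az":0,"tx":0,"ty":0,"tz":0,"jaw":0.6},
  {"ax":0,"ay":0,"az":0,"tx":0,"ty":0,"tz":0,"jaw":0.6},
], newtons=10)

```text
clock: 11.17
eef_pos: [434.0, 415.3, 112.6]
tool_rot: [3.142, 0.0, 2.971]
force: [0.3, 0.4, -0.3]
gripper_width: 36.8
gripper_force: 0.0
```

>>> apply_moves([
  {"ax":0,"ay":0,"az":0,"tx":0,"ty":0,"tz":0,"jaw":0.7},
  {"ax":0,"ay":0,"az":0,"tx":0,"ty":0,"tz":0,"jaw":0.75},
  {"ax":0,"ay":0,"az":0,"tx":0,"ty":0,"tz":0,"jaw":0.8},
  {"ax":0,"ay":0,"az":0,"tx":0,"ty":0,"tz":0,"jaw":1},
  {"ax":0,"ay":0,"az":0,"tx":0,"ty":0,"tz":0,"jaw":1},
  {"ax":0,"ay":0,"az":0,"tx":0,"ty":0,"tz":0,"jaw":1},
], newtons=12)

```text
clock: 11.67
eef_pos: [434.1, 415.3, 112.9]
tool_rot: [3.141, 0.0, 2.971]
force: [-0.6, -0.7, 0.4]
gripper_width: 15.7
gripper_force: 12.0
```

Knob gripped at 15.7 mm. I lift and carry it to the tray's near half.

>>> apply_moves([
  {"ax":0,"ay":0,"az":0,"tx":0,"ty":0,"tz":-3,"jaw":1},
  {"ax":0,"ay":0,"az":0,"tx":0,"ty":0,"tz":-5,"jaw":1},
  {"ax":0,"ay":0,"az":0,"tx":0,"ty":0,"tz":-8,"jaw":1},
  {"ax":0,"ay":0,"az":0,"tx":0,"ty":0,"tz":-12,"jaw":1},
  {"ax":0,"ay":0,"az":0,"tx":0,"ty":0,"tz":-12,"jaw":1},
  {"ax":0,"ay":0,"az":0,"tx":0,"ty":0,"tz":-8,"jaw":1},
  {"ax":0,"ay":0,"az":0,"tx":0,"ty":0,"tz":0,"jaw":1},
], newtons=15)

```text
clock: 12.25
eef_pos: [435.0, 416.1, 163.2]
tool_rot: [3.138, 0.003, 2.971]
force: [0.7, 0.2, 0.1]
gripper_width: 15.2
gripper_force: 15.0
```

>>> apply_moves([
  {"ax":0,"ay":0,"az":0,"tx":-12,"ty":-5,"tz":0,"jaw":1},
  {"ax":0,"ay":0,"az":0,"tx":-18,"ty":-7,"tz":0,"jaw":1},
  {"ax":0,"ay":0,"az":0,"tx":-22,"ty":-9,"tz":0,"jaw":1},
  {"ax":0,"ay":0,"az":0,"tx":-22,"ty":-9,"tz":0,"jaw":1},
  {"ax":0,"ay":0,"az":0,"tx":-22,"ty":-9,"tz":0,"jaw":1},
  {"ax":0,"ay":0,"az":0,"tx":-18,"ty":-7,"tz":5,"jaw":1},
  {"ax":0,"ay":0,"az":0,"tx":-13.5,"ty":-5.3,"tz":10,"jaw":1},
  {"ax":0,"ay":0,"az":0,"tx":0,"ty":0,"tz":15,"jaw":1},
], newtons=15)

```text
clock: 12.92
eef_pos: [554.3, 340.9, 130.2]
tool_rot: [3.141, 0.003, 2.968]
force: [-0.9, 1.0, 0.4]
gripper_width: 15.6
gripper_force: 15.0
```

>>> apply_moves([
  {"ax":0,"ay":0,"az":0,"tx":0,"ty":0,"tz":20,"jaw":1},
  {"ax":0,"ay":0,"az":0,"tx":0,"ty":0,"tz":20,"jaw":1},
  {"ax":0,"ay":0,"az":0,"tx":0,"ty":0,"tz":20,"jaw":1},
  {"ax":0,"ay":0,"az":0,"tx":0,"ty":0,"tz":15,"jaw":1},
  {"ax":0,"ay":0,"az":0,"tx":0,"ty":0,"tz":0,"jaw":1},
  {"ax":0,"ay":0,"az":0,"tx":0,"ty":0,"tz":0,"jaw":1},
], newtons=15)

```text
clock: 13.42
eef_pos: [550.3, 342.1, 54.0]
tool_rot: [-3.139, -0.003, 2.971]
force: [0.5, 0.3, -0.6]
gripper_width: 15.3
gripper_force: 15.0
```

>>> apply_moves([
  {"ax":0,"ay":0,"az":0,"tx":0,"ty":0,"tz":10,"jaw":1},
  {"ax":0,"ay":0,"az":0,"tx":0,"ty":0,"tz":10,"jaw":1},
  {"ax":0,"ay":0,"az":0,"tx":0,"ty":0,"tz":7,"jaw":1},
  {"ax":0,"ay":0,"az":0,"tx":0,"ty":0,"tz":3,"jaw":1},
  {"ax":0,"ay":0,"az":0,"tx":0,"ty":0,"tz":1.5,"jaw":1},
  {"ax":0,"ay":0,"az":0,"tx":0,"ty":0,"tz":0.5,"jaw":1},
  {"ax":0,"ay":0,"az":0,"tx":0,"ty":0,"tz":0,"jaw":1},
  {"ax":0,"ay":0,"az":0,"tx":0,"ty":0,"tz":0,"jaw":1},
], newtons=15)

```text
clock: 14.08
eef_pos: [551.2, 343.2, 24.1]
tool_rot: [3.141, 0.001, 2.971]
force: [0.3, 0.5, -0.4]
gripper_width: 15.2
gripper_force: 15.0
```

>>> apply_moves([
  {"ax":0,"ay":0,"az":0,"tx":0,"ty":0,"tz":1.5,"jaw":1},
  {"ax":0,"ay":0,"az":0,"tx":0,"ty":0,"tz":1,"jaw":1},
  {"ax":0,"ay":0,"az":0,"tx":0,"ty":0,"tz":0.5,"jaw":1},
  {"ax":0,"ay":0,"az":0,"tx":0,"ty":0,"tz":0,"jaw":1},
  {"ax":0,"ay":0,"az":0,"tx":0,"ty":0,"tz":0,"jaw":1},
], newtons=15)

```text
clock: 14.5
eef_pos: [551.0, 343.0, 20.9]
tool_rot: [3.141, 0.0, 2.971]
force: [-0.7, -0.1, 2.4]
gripper_width: 15.2
gripper_force: 15.0
```

Touching the floor at 20.9, as predicted. I release, rise and move back clear.

>>> apply_moves([
  {"ax":0,"ay":0,"az":0,"tx":0,"ty":0,"tz":0,"jaw":0.8},
  {"ax":0,"ay":0,"az":0,"tx":0,"ty":0,"tz":0,"jaw":0.75},
  {"ax":0,"ay":0,"az":0,"tx":0,"ty":0,"tz":0,"jaw":0.65},
  {"ax":0,"ay":0,"az":0,"tx":0,"ty":0,"tz":0,"jaw":0.6},
  {"ax":0,"ay":0,"az":0,"tx":0,"ty":0,"tz":0,"jaw":0.6},
  {"ax":0,"ay":0,"az":0,"tx":0,"ty":0,"tz":-5,"jaw":0.6},
  {"ax":0,"ay":0,"az":0,"tx":0,"ty":0,"tz":-10,"jaw":0.6},
  {"ax":0,"ay":0,"az":0,"tx":0,"ty":0,"tz":-20,"jaw":0.6},
], newtons=15)

```text
clock: 15.17
eef_pos: [549.6, 342.2, 54.6]
tool_rot: [-3.139, -0.003, 2.971]
force: [-0.3, 0.2, 0.5]
gripper_width: 36.2
gripper_force: 0.0
```

>>> apply_moves([
  {"ax":0,"ay":0,"az":0,"tx":0,"ty":0,"tz":-30,"jaw":0.6},
  {"ax":0,"ay":0,"az":0,"tx":0,"ty":0,"tz":-35,"jaw":0.6},
  {"ax":0,"ay":0,"az":0,"tx":0,"ty":0,"tz":-35,"jaw":0.6},
  {"ax":0,"ay":0,"az":0,"tx":0,"ty":0,"tz":-30,"jaw":0.6},
  {"ax":0,"ay":0,"az":0,"tx":0,"ty":0,"tz":-25,"jaw":0.6},
  {"ax":0,"ay":0,"az":0,"tx":0,"ty":-20,"tz":0,"jaw":0.6},
  {"ax":0,"ay":0,"az":0,"tx":0,"ty":-30,"tz":0,"jaw":0.6},
  {"ax":0,"ay":0,"az":0,"tx":0,"ty":-35,"tz":0,"jaw":0.6},
], newtons=15)

```text
clock: 15.83
eef_pos: [536.6, 259.5, 212.2]
tool_rot: [3.14, 0.002, 2.973]
force: [1.2, -1.4, 0.1]
gripper_width: 36.3
gripper_force: 0.0
```

>>> apply_moves([
  {"ax":0,"ay":0,"az":0,"tx":0,"ty":-35,"tz":0,"jaw":0.6},
  {"ax":0,"ay":0,"az":0,"tx":0,"ty":-35,"tz":0,"jaw":0.6},
  {"ax":0,"ay":0,"az":0,"tx":0,"ty":-30,"tz":0,"jaw":0.6},
  {"ax":0,"ay":0,"az":0,"tx":0,"ty":-20,"tz":0,"jaw":0.6},
  {"ax":0,"ay":0,"az":0,"tx":0,"ty":0,"tz":0,"jaw":0.6},
  {"ax":0,"ay":0,"az":0,"tx":0,"ty":0,"tz":0,"jaw":0.6},
], newtons=15)

```text
clock: 16.33
eef_pos: [516.2, 140.4, 211.9]
tool_rot: [3.14, 0.002, 2.969]
force: [-0.5, 0.3, 0.1]
gripper_width: 36.9
gripper_force: 0.0
```

```bash
python3 - <<'E'
from h import *
s=cams.snapshot("scene");t=cams.snapshot("top");o=bot.get_obs();print(o['eef_pos'],o['clock'],o['force'])
G=lambda im,b:cv2.resize(im[b[1]:b[3],b[0]:b[2]],(400,400),interpolation=2)
cv2.imwrite("pics/final.png",np.hstack([G(s,(220,160,400,340)),G(t,(230,110,400,280))]))
E
```

```text
[516.48 141.78 211.36] 16.4333 [-0.03 -0.19  0.37]
```

View pics/final.png

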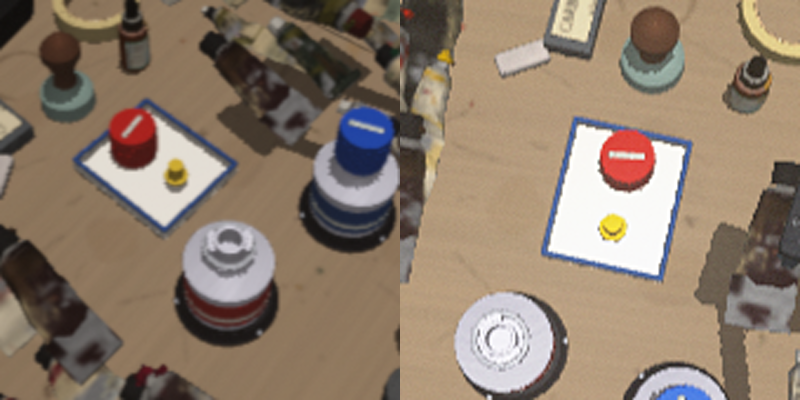

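In the final picture the cap stands open side down at (132,135) and the plug rests in the tray at (175,172). The can's mouth is open, and the muller, dropper and blue can look untouched.

```bash
python3 -c "
from rig import order;print(order.hand_in())"
```

```text
the job is handed in; nothing more can be done
None
```

The job is handed in after about 16 s of robot time: the red cap stands open side down in the white tray, and the yellow plug is in the tray too, upright on its shank rather than on its side; the blue can, dropper bottle and muller were left alone.

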